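Find the drive screw's pitch with the bench comb gauge

TASK

Find which of the gauge's three hinged comb leaves fits the drive screw in the front cradle: tip a leaf down on to the screw and nudge the screw along by its end so that the teeth can find the grooves, and if the leaf will not go fully home even when pressed, tip it back up and try another, never having two leaves down at once. Finish with the fitting leaf down and fully seated in the thread, the other two raised, and the tubs, flask, tools and other bystanders left where they are.

Things in the scene. Friction and masses are not known exactly. Their poses are not given: they have to be found in the camera images.
- cradle (a point): Point on the axis of the screw under test, midway between its two steel V cradles, 60 mm above the bench. Gauge frame: y along the screw (to the robot's left), x across the gauge away from the robot, z up. The gauge stands fixed on a plywood board 12 mm thick, x -100 to 270, y -170 to 170 mm in this frame. The screw is loose, steel, about 0.5 kg, 324 mm long, its ends plain and 22 mm thick.
- v_right (a point): On the screw's axis at the inner face of the right V cradle (10 mm wide), 125 mm from point cradle. The screw's 34 mm thread covers its middle 190 mm or so, grooves 6 mm deep, pitch 8, 9 or 10 mm: which one is not told. Its middle starts up to 6 mm off point cradle along y; a push of up to 10 N on an end slides it, until a thread shoulder meets a cradle about 28 mm off-centre.
- v_left (a point): The same point at the left V cradle. Sliding the screw by one pitch (at most 10 mm) at about 10 mm/s under a lowered leaf brings every phase past the teeth, and a leaf of the right pitch drops in and locks the screw: a push of 15 N on the end then moves it no further. It may hang partway by friction until its comb is pressed down (5 to 10 N). A wrong leaf stays on the crests, pressed or not.
- spares (a point): Midway between two spare screws in like cradles behind the hinge rail (axes 30 mm either side of this point, along the gauge's x; tops 77 mm above the bench). They play no part.
- hinge_rail (a point): Middle of the three leaves' common hinge axis, which runs along the gauge's y, 55 mm behind (+x) and 18 mm above the screw's axis, 78 mm above the bench. Leaves 1, 2, 3 sit at y = -56, 0, 56 mm. Each tips over centre at about 0.7 rad: above that it falls back to its stop, below it falls on to the screw. Tipping one takes 1 to 2 N at comb or knob; a leaf weighs 0.3 kg.
- leaf_1 (a joint): Hinge angle (rad) of leaf 1, a steel arm with a five-tooth comb of 9 mm pitch, teeth 5 mm long. 0 = fully seated: teeth in the grooves, comb bar resting on the thread's crests. About 0.09 = tooth tips only resting on the crests. It grows as the comb swings up and back; 1.25 = raised, against its stop.
- comb_1 (a point): Middle of the underside of leaf 1's comb bar (10 mm thick, 46 mm long along the screw, 14 mm high), at the tooth roots, 55 mm from the hinge axis: over the screw's axis when the leaf is down, above the hinge when it is raised (bar top then about 140 mm above the bench). Pushing the raised bar from behind towards -x brings the leaf down.
- knob_1 (a point): Centre of the 18 mm black ball on leaf 1's 8 mm thick thumb lever, 66 mm from the hinge axis: straight above the hinge (144 mm above the bench) when the leaf is down, leaning back (+x) 72 degrees when it is raised. Pushing it towards +x, and down along its arc, lifts the leaf.
- leaf_2 (a joint): Hinge angle (rad) of leaf 2, a steel arm with a five-tooth comb of 8 mm pitch, teeth 5 mm long. 0 = fully seated: teeth in the grooves, comb bar resting on the thread's crests. About 0.09 = tooth tips only resting on the crests. It grows as the comb swings up and back; 1.25 = raised, against its stop.
- comb_2 (a point): Middle of the underside of leaf 2's comb bar (10 mm thick, 46 mm long along the screw, 14 mm high), at the tooth roots, 55 mm from the hinge axis: over the screw's axis when the leaf is down, above the hinge when it is raised (bar top then about 140 mm above the bench). Pushing the raised bar from behind towards -x brings the leaf down.
- knob_2 (a point): Centre of the 18 mm black ball on leaf 2's 8 mm thick thumb lever, 66 mm from the hinge axis: straight above the hinge (144 mm above the bench) when the leaf is down, leaning back (+x) 72 degrees when it is raised. Pushing it towards +x, and down along its arc, lifts the leaf.
- leaf_3 (a joint): Hinge angle (rad) of leaf 3, a steel arm with a five-tooth comb of 10 mm pitch, teeth 5 mm long. 0 = fully seated: teeth in the grooves, comb bar resting on the thread's crests. About 0.09 = tooth tips only resting on the crests. It grows as the comb swings up and back; 1.25 = raised, against its stop.
- comb_3 (a point): Middle of the underside of leaf 3's comb bar (10 mm thick, 46 mm long along the screw, 14 mm high), at the tooth roots, 55 mm from the hinge axis: over the screw's axis when the leaf is down, above the hinge when it is raised (bar top then about 140 mm above the bench). Pushing the raised bar from behind towards -x brings the leaf down.
- knob_3 (a point): Centre of the 18 mm black ball on leaf 3's 8 mm thick thumb lever, 66 mm from the hinge axis: straight above the hinge (144 mm above the bench) when the leaf is down, leaning back (+x) 72 degrees when it is raised. Pushing it towards +x, and down along its arc, lifts the leaf.
- tub_low: Bystander: small open white plastic tub, 40 mm wide, 26 mm tall, standing on the gauge's plywood board near its front edge; origin at the middle of its underside.
- eraser: Bystander: black rubber block 22 x 50 x 14 mm lying on the gauge's plywood board near its front edge; origin at the middle of its underside.
- tub_a: Bystander: open white plastic tub, 70 mm wide, 65 mm tall, on the bench to the left; origin at the middle of its underside.
- tub_b: Bystander: open white plastic tub, 80 mm wide, 55 mm tall, on the bench to the left; origin at the middle of its underside.
- flask: Bystander: white plastic bottle, 64 mm wide, 170 mm tall, on the bench to the left; origin at the middle of its underside.
- brush: Bystander: flat brush with a yellow handle lying on the bench to the right; origin at the middle of its underside (here: of its length).
- driver: Bystander: screwdriver with a black handle lying on the bench to the right; origin at the middle of its underside (here: of its length).

How it is judged:
At the end, for the whole second after the job is handed in: One leaf is fully seated in the thread (its hinge within 0.03 rad of 0, at rest) and the other two are raised (beyond 0.9 rad) (((value of joint leaf_1 between -0.03 and 0.03 rad and velocity of joint leaf_1 between -0.1 and 0.1 rad/s and value of joint each of leaf_2, leaf_3 above 0.9 rad) or (value of joint leaf_2 between -0.03 and 0.03 rad and velocity of joint leaf_2 between -0.1 and 0.1 rad/s and value of joint each of leaf_1, leaf_3 above 0.9 rad) or (value of joint leaf_3 between -0.03 and 0.03 rad and velocity of joint leaf_3 between -0.1 and 0.1 rad/s and value of joint each of leaf_1, leaf_2 above 0.9 rad))); the robot touches nothing.
It fails at once if two leaves are down at once (both below 0.5 rad) (value of joint each of leaf_1, leaf_2 below 0.5 rad or value of joint each of leaf_1, leaf_3 below 0.5 rad or value of joint each of leaf_2, leaf_3 below 0.5 rad).
It fails at once if a bystander is shifted by more than 30 mm (distance of any of tub_low, eraser, tub_a, tub_b, flask, brush, driver from where it was at the start of the episode above 0.03 m).
It also fails if it takes over 72 s, if anything falls off the work surface, if the arm or the gripper's body presses on something with over 40 N, if the wrist force passes 120 N, or if a joint passes its speed limit or range.

ROBOT

A 6-joint arm with a two-finger parallel gripper is mounted at the origin on the work surface. World frame = base frame: x ahead of the robot, y to its left, z up, the work surface at z = 0. Lengths are in m, angles in rad, forces in N, time in s.
With the tool pointing down it reaches from about 0.275 to 0.725 m from the base axis. Payload 15.9 kg.
Tool frame: the origin (TCP) lies midway between the tips of the shut fingers; the grasp point (between the pads) lies 19 mm behind it; z points along the fingers, y is the line along which they close (so a half turn about z gives the same grasp; the last joint's range is limited). The gripper opens to 85 mm and grips with 20 to 120 N. Pads are 22 mm wide; open, the fingers measure 114 mm over their backs; the gripper's body (76 mm by 85 mm) begins 54 mm behind the grasp point. The pads swing forward as they close: fully open they stand 13 mm farther back than shut.
Start: joints at [1.295, 0.213, -0.034, 1.323, 0, 1.571], TCP at [0.136, 0.481, 0.231] pointing down, gripper open.
Joint ranges: [-2.98, 2.98], [-0.74, 1.72], [-1.14, 1.35], [-2.1, 2.04], [-1.57, 1.44], [-3.14, 3.14]. Speed limits (rad/s): [1.89, 1.89, 2.39, 2.57, 3.14, 3.14].

INTERFACE

Orientations are given as a rotation vector (axis times angle).
In Python, from rig import robot, optics gives the robot as it stands. The module is installed in compiled form; this text tells all that it offers.
- The arm moves only by the shell command python3 -m inch 'ROWS' [OPENING] [FORCE]. ROWS is JSON, one flat list of numbers, 6 for each row, row after row: the shift along the world's x, y, z as a fraction of full scale, then the turn, a rotation vector about the world's x, y, z as a fraction of full scale. In form: [x, y, z, wx, wy, wz, x, y, z, wx, wy, wz, ...]. A call has 1 to 10 rows; each row is the pose to reach, as a shift and turn from the pose commanded when the call began, turning the shorter way round; what a row does not reach only later rows make up. Full scale, the value 1, is 200 mm for a shift and 180 degrees for a turn. A row lasts 1/10 s, in which the tool goes at most 50 mm and 8.59 degrees, less where a joint would pass 70% of its speed; a pose out of reach is approached as far as the arm can. A call with a number of a shift or a turn outside -1 to 1 is refused whole. A call with a gripper value outside its range is refused whole. OPENING is the gripper's target within -1 to 1 (fully open at 1, half-way at 0, shut at -1), set as the call begins (- or left out, the last holds). The fingers move at their own pace and stop on an object; FORCE is the grip in N (left out, the last holds). Time passes only in rows, so rows that repeat a pose let the fingers close. It gives the time, the measured TCP pose, the force, the opening and the grip force at its end, in the units of the state.
- robot.observe(): the state, without advancing time (a new reading comes with each control period).
- optics.snapshot(name): name is "scene" or "top"; returns a dict with "image" (384x512x3 uint8, red, green, blue), "mtx" (3x3 intrinsics, pixels), "camera_from_world" (4x4, takes a point from world to camera coordinates). Camera axes: x right, y up, looking along -z (the intrinsics and any distortion apply to the point x, -y, -z); pixel columns grow to the right and rows downward; lengths in m; the calibration is good to about 2 mm. A picture is of the moment at which its call begins. There is no depth.
- robot.finish_job(): hands the job in; it is judged then, once.
The state is a dict: "clock": time; "joint_positions": joint angles; "joint_vel": joint speeds; "joint_efforts": joint torques, N m; "eef_pos": TCP position; "tool_rot": TCP orientation; "force": force on the tool from outside, world axes, zero at the start; "moment": the same for the moment, N m; "opening": opening from 0.0 (shut) to 1.0 (fully open); "grasp_force": force on a finger pad.
Only numpy, scipy, OpenCV 4.12 (cv2) and the standard library are available. Lean on these libraries where they do the work, as an engineer would, in place of code of your own. Each camera call takes 0.05 s, during which the arm holds its last target. There are 200 camera calls.

## Working session

There is one attempt and no reset: what is moved stays moved. The work goes in short steps, Python scripts to look and compute and a shell command to move; the robot and the scene stay as the last step left them, time stands still between calls to the robot, and variables do not carry over. Pictures are saved under pics/ and viewed, at most 10 in all, crops included, and the job is handed in when it is done.

```bash
mkdir -p pics; python3 - <<'E'
from rig import robot, optics
import cv2, numpy as np, pickle
s=robot.observe(); print({k:np.round(v,3).tolist() for k,v in s.items()})
d={}
for n in("scene","top"):
    d[n]=optics.snapshot(n); cv2.imwrite(f"pics/{n}0.png",cv2.resize(d[n]["image"][:,:,::-1],(800,600),interpolation=cv2.INTER_CUBIC))
    T=np.linalg.inv(d[n]["camera_from_world"]);print(n,T.round(3).tolist(),d[n]["mtx"].tolist())
pickle.dump(d,open("d0.pkl","wb"))
E
```

```text
{'clock': 0.0, 'joint_positions': [1.295, 0.213, -0.035, 1.324, 0.0, 1.571], 'joint_vel': [0.001, -0.0, 0.002, -0.002, -0.001, -0.001], 'joint_efforts': [-0.0, -68.615, 48.712, 0.017, 0.0, -0.0], 'eef_pos': [0.136, 0.481, 0.231], 'tool_rot': [-0.432, -3.112, 0.002], 'force': [-0.066, -0.339, -0.396], 'moment': [0.022, -0.033, -0.011], 'grasp_force': 0.0, 'opening': 1.004}
scene [[-0.438, -0.698, 0.567, 1.348], [0.899, -0.342, 0.273, 0.379], [0.003, 0.629, 0.777, 1.222], [0.0, 0.0, 0.0, 1.0]] [[411.12709209734874, 0.0, 264.2192883012678], [0.0, 411.12709209734874, 189.19137878625637], [0.0, 0.0, 1.0]]
top [[0.081, 0.971, -0.223, 0.35], [-0.997, 0.079, -0.02, 0.001], [-0.002, 0.224, 0.975, 1.133], [0.0, 0.0, 0.0, 1.0]] [[383.14368210286057, 0.0, 266.5110911811547], [0.0, 383.14368210286057, 188.50107471888862], [0.0, 0.0, 1.0]]
```

View pics/scene0.png

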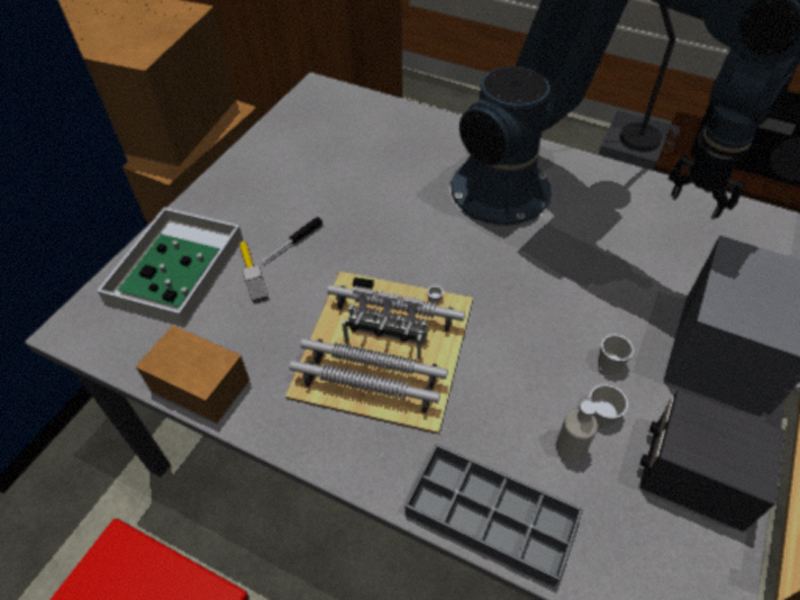

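View pics/top0.png

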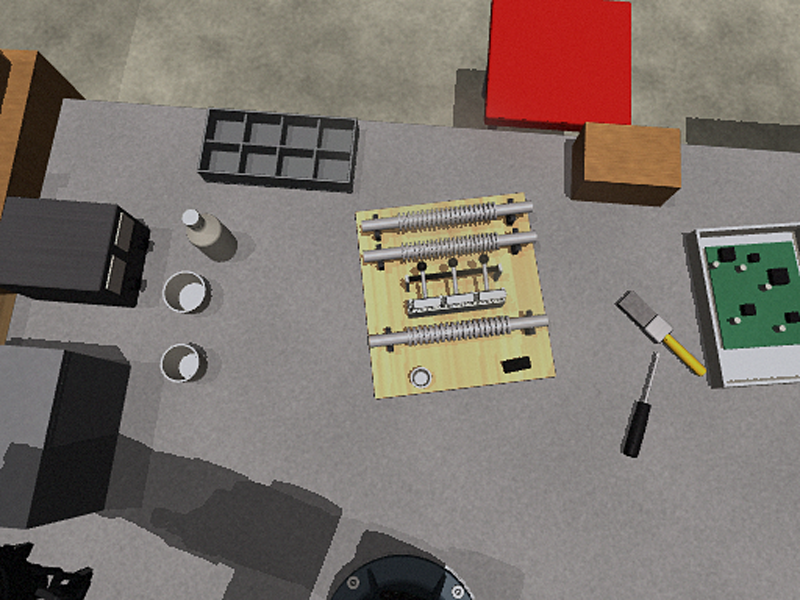

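The scene view shows the gauge board with all three leaves raised. In the top view its corners are at about (356,211), (523,193), (554,376) and (376,398). The front screw runs from (370,341) to (548,321), the combs are at about (425,303), (460,299) and (492,296), and the knobs are at about (421,265), (453,262) and (484,259).

```bash
cat > h.py <<'E'
import numpy as np, cv2, pickle
def proj(S,p):
    p=np.atleast_2d(p); c=(S["camera_from_world"]@np.c_[p,np.ones(len(p))].T)[:3]
    q=S["mtx"]@np.array([c[0],-c[1],-c[2]]); return (q[:2]/q[2]).T
def cast(S,uv,z):
    uv=np.atleast_2d(uv); r=np.linalg.inv(S["mtx"])@np.c_[uv,np.ones(len(uv))].T
    T=np.linalg.inv(S["camera_from_world"]); d=T[:3,:3]@(r*np.array([[1],[-1],[-1]])); o=T[:3,3]
    return (o[:,None]+d*((z-o[2])/d[2])).T
E
cat > g.py <<'E'
from h import *
d=pickle.load(open("d0.pkl","rb"))
for n in("top","scene"):
    S=d[n]; hsv=cv2.cvtColor(S["image"],cv2.COLOR_RGB2HSV)
    m=cv2.inRange(hsv,(15,60,90),(35,255,255))
    c0=np.array([455,300])*.64 if n=="top" else np.array([385,350])*.64
    m=cv2.morphologyEx(m,cv2.MORPH_CLOSE,np.ones((9,9)))
    cs,_=cv2.findContours(m,0,cv2.CHAIN_APPROX_NONE); c=max((c for c in cs if cv2.pointPolygonTest(cv2.convexHull(c),c0.tolist(),False)>0),key=cv2.contourArea)
    w=cast(S,c[:,0]+0.0,.012)[:,:2]
    r=cv2.minAreaRect((w*1000).astype(np.float32)); print(n,r)
    b=cv2.boxPoints(r); print(b.round(1).tolist())
E
python3 g.py
```

```text
top ((618.9763793945312, -43.89024353027344), (370.2967529296875, 339.76629638671875), 11.673134803771973)
[[403.29998779296875, 85.0], [472.0, -247.6999969482422], [834.7000122070312, -172.8000030517578], [765.9000244140625, 159.89999389648438]]
scene ((621.526123046875, -44.34150695800781), (371.08648681640625, 340.1671447753906), 11.768808364868164)
[[405.20001220703125, 84.30000305175781], [474.6000061035156, -248.6999969482422], [837.9000244140625, -173.0], [768.5, 160.0]]
```

```bash
cat >> h.py <<'E'
yaw=np.radians(11.72); ex=np.array([np.cos(yaw),np.sin(yaw),0]); ey=np.array([-np.sin(yaw),np.cos(yaw),0])
O=np.array([.6202,-.0441,0])-.085*ex
def G(x,y,z): return O+x/1e3*ex+y/1e3*ey+np.array([0,0,z/1e3])
def toG(p): p=np.asarray(p)-O; return np.round([p@ex*1e3,p@ey*1e3,p[2]*1e3],1)
E
python3 - <<'E'
from h import *
d=pickle.load(open("d0.pkl","rb"))
print("O",O)
for n in("top","scene"):
    S=d[n]; im=cv2.cvtColor(S["image"],cv2.COLOR_RGB2GRAY).astype(np.float32)
    y=np.arange(-185,185,.5)
    def prof(x,z):
        return np.mean([cv2.remap(im,*(proj(S,np.array([G(x+k,t,z) for t in y])).astype(np.float32).T[:,:,None]),cv2.INTER_LINEAR)[:,0] for k in(-3,-1,1,3)],0)
    p=prof(0,71); print(n,"ends",[(int(a),int(b)) for a,b in zip(y[::8],p[::8])if abs(a)>140])
    p=prof(0,76); w=(abs(y)<88)&((y<200)); q=p[w]-cv2.GaussianBlur(p[w][:,None],(1,61),12)[:,0]
    q*=np.hanning(len(q))
    for P in np.arange(7,11.6,.5): print(P,round(abs(np.sum(q*np.exp(2j*np.pi*y[w]/P)))),end="; ")
    print()
    for nm,pt in dict(comb2=G(48,0,139),knob2=G(118,0,98),knob1=G(118,-56,98)).items(): print(nm,(proj(S,pt)/.64).round())
E
```

```text
O [ 0.53697208 -0.06136597  0.        ]
top ends [(-185, 138), (-181, 139), (-177, 141), (-173, 141), (-169, 140), (-165, 141), (-161, 138), (-157, 167), (-153, 175), (-149, 174), (-145, 175), (-141, 175), (143, 176), (147, 176), (151, 182), (155, 180), (159, 180), (163, 179), (167, 105), (171, 141), (175, 139), (179, 139), (183, 139)]
7.0 256; 7.5 152; 8.0 111; 8.5 87; 9.0 215; 9.5 1359; 10.0 2266; 10.5 1395; 11.0 258; 11.5 209; 
comb2 [[459. 294.]]
knob2 [[452. 261.]]
knob1 [[483. 258.]]
scene ends [(-185, 130), (-181, 129), (-177, 128), (-173, 129), (-169, 130), (-165, 131), (-161, 139), (-157, 153), (-153, 160), (-149, 164), (-145, 163), (-141, 161), (143, 164), (147, 167), (151, 165), (155, 161), (159, 159), (163, 148), (167, 156), (171, 158), (175, 115), (179, 118), (183, 125)]
7.0 35; 7.5 59; 8.0 46; 8.5 99; 9.0 77; 9.5 92; 10.0 79; 10.5 22; 11.0 35; 11.5 53; 
comb2 [[387. 296.]]
knob2 [[379. 333.]]
knob1 [[354. 327.]]
```

The top view's thread profile peaks clearly at a 10 mm pitch, so I'll try leaf 3 (y = +56) first. The predicted comb and knob pixels match the picture.

```bash
python3 -m inch '[1,-1,0,0,0,0.153,1,-1,0,0,0,0.153,1,-1,0,0,0,0.153,1,-1,0,0,0,0.153,1,-1,0,0,0,0.153,1,-1,0,0,0,0.153,1,-1,0,0,0,0.153]' -1 20; python3 -m inch '[1,-1,0,0,0,0,1,-1,0,0,0,0,1,-1,0,0,0,0,1,-1,0,0,0,0,1,-1,0,0,0,0,1,-1,0,0,0,0,1,-1,0,0,0,0]'; python3 -c "
from rig import robot;from h import *
s=robot.observe();print(s['joint_positions'],s['tool_rot'],s['opening'],toG(s['eef_pos']),G(77,56,165)-s['eef_pos'])"
```

```text
clock: 0.8
eef_pos: [0.3393, 0.2772, 0.2311]
tool_rot: [-0.311, 3.126, -0.002]
force: [-0.8, 0.6, 0.6]
opening: 0.0
grasp_force: 0.0
clock: 1.5
eef_pos: [0.538, 0.0786, 0.2302]
tool_rot: [0.316, -3.125, 0.001]
force: [-1.4, 0.2, 0.0]
opening: -0.0
grasp_force: 0.0
[ 1.45452311e-01  3.05542212e-01  8.45483031e-02  1.35091901e+00
 -4.92220607e-04 -5.60586936e-02] [ 3.15887892e-01 -3.12457184e+00  8.50479235e-04] -0.00022149773243732964 [ 29.4 136.9 230.2] [ 0.06302765 -0.06954014 -0.06523051]
```

```bash
python3 -m inch '[0.315,-0.348,0,0,0,0,0.315,-0.348,-0.2,0,0,0,0.315,-0.348,-0.4,0,0,0,0.315,-0.348,-0.54,0,0,0,0.315,-0.348,-0.54,0,0,0]' && python3 -m inch '[-0.03,-0.006,0,0,0,0,-0.06,-0.012,0,0,0,0,-0.09,-0.018,0,0,0,0,-0.12,-0.024,0,0,0,0,-0.15,-0.03,0,0,0,0,-0.18,-0.036,0,0,0,0,-0.21,-0.042,0,0,0,0,-0.24,-0.048,0,0,0,0,-0.26,-0.054,0,0,0,0,-0.26,-0.054,0,0,0,0]'; python3 - <<'E'
from rig import robot,optics;from h import *
s=robot.observe();print(toG(s['eef_pos']))
S=optics.snapshot("scene"); u,v=proj(S,G(40,0,80))[0].astype(int)
cv2.imwrite("pics/s1.png",cv2.resize(S["image"][v-70:v+60,u-80:u+80,::-1],None,fx=5,fy=4.6,interpolation=cv2.INTER_CUBIC))
E
```

```text
clock: 2.0
eef_pos: [0.5963, 0.0121, 0.1193]
tool_rot: [0.321, -3.118, -0.001]
force: [-0.5, 0.3, -0.1]
opening: -0.003
grasp_force: 0.0
clock: 3.0
eef_pos: [0.5466, 0.0005, 0.1233]
tool_rot: [0.321, -3.125, 0.0]
force: [0.8, 0.1, -0.1]
opening: -0.001
grasp_force: 0.0
[ 22.   58.6 123.3]
```

View pics/s1.png

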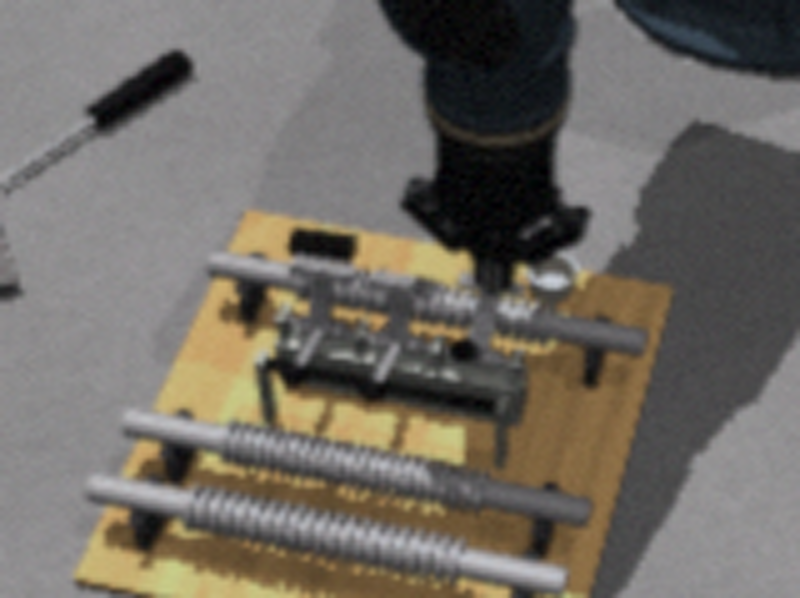

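The picture shows leaf 3 down, with its knob upright at (465,350), and leaves 1 and 2 still raised. Next I'll go to the screw's left end.

```bash
python3 -m inch '[0,0,0.12,0,0,0,-0.24,0.62,0.12,0,0,0,-0.24,0.62,0.12,0,0,0,-0.24,0.62,0.12,0,0,0,-0.24,0.62,-0.1,0,0,0,-0.24,0.62,-0.34,0,0,0,-0.24,0.62,-0.34,0,0,0,-0.24,0.62,-0.34,0,0,0,-0.24,0.62,-0.34,0,0,0]'; python3 -c "
from rig import robot;from h import *
s=robot.observe();print(toG(s['eef_pos']))"
```

```text
clock: 3.95
eef_pos: [0.5007, 0.1249, 0.0576]
tool_rot: [-0.32, 3.122, 0.001]
force: [0.1, -0.5, -0.1]
opening: 0.001
grasp_force: 0.0
[  2.3 189.7  57.6]
```

```bash
python3 -m inch '[0.003,-0.015,0,0,0,0,0.006,-0.029,0,0,0,0,0.007,-0.034,0,0,0,0,0.008,-0.039,0,0,0,0,0.009,-0.044,0,0,0,0,0.01,-0.049,0,0,0,0,0.011,-0.054,0,0,0,0,0.012,-0.059,0,0,0,0,0.013,-0.064,0,0,0,0,0.014,-0.069,0,0,0,0]'; python3 -c "
from rig import robot;from h import *
s=robot.observe();print(toG(s['eef_pos']),s['force']@ey)"
```

```text
clock: 4.95
eef_pos: [0.5018, 0.1114, 0.0553]
tool_rot: [0.322, -3.125, -0.002]
force: [-0.8, 4.3, -0.7]
opening: -0.001
grasp_force: 2.7
[  0.7 176.3  55.3] 4.353572134041395
```

```bash
for i in 1 2; do python3 -m inch '[0.001,-0.005,0,0,0,0,0.002,-0.01,0,0,0,0,0.003,-0.015,0,0,0,0]'; python3 -c "
from rig import robot;from h import *
s=robot.observe();print(toG(s['eef_pos']),s['force']@ey)"; done
```

```text
clock: 5.25
eef_pos: [0.5023, 0.1092, 0.0553]
tool_rot: [0.323, -3.125, -0.005]
force: [-3.1, 15.4, -0.3]
opening: -0.003
grasp_force: 8.2
[  0.7 174.   55.3] 15.741681082798271
clock: 5.55
eef_pos: [0.5024, 0.1085, 0.0553]
tool_rot: [0.325, -3.124, -0.012]
force: [-8.1, 35.0, 0.2]
opening: 0.002
grasp_force: 18.2
[  0.6 173.3  55.3] 35.888503144417115
```

Locked: the force rose to 36 N with almost no movement. I'll back off, then press comb 3.

```bash
python3 -m inch '[-0.02,0.1,0,0,0,0,-0.02,0.1,0.2,0,0,0,-0.02,0.1,0.45,0,0,0,-0.02,0.1,0.45,0,0,0,0.11,-0.558,0.45,0,0,0,0.11,-0.558,0.45,0,0,0,0.11,-0.558,0.45,0,0,0,0.11,-0.558,0.35,0,0,0,0.11,-0.558,0.25,0,0,0,0.11,-0.558,0.25,0,0,0]'; python3 - <<'E'
from rig import robot,optics;from h import *
s=robot.observe();print(toG(s['eef_pos']),s['force'])
E
```

```text
clock: 6.55
eef_pos: [0.5237, -0.0071, 0.1032]
tool_rot: [0.32, -3.122, -0.0]
force: [-0.7, 0.1, 0.1]
opening: 0.001
grasp_force: 0.0
[ -2.   55.8 103.2] [-0.73941841  0.08902521  0.13041042]
```

Now press down about 1 mm per row and watch the force.

```bash
python3 -m inch '[0,0,-0.01,0,0,0,0,0,-0.02,0,0,0,0,0,-0.03,0,0,0,0,0,-0.035,0,0,0,0,0,-0.04,0,0,0,0,0,-0.045,0,0,0,0,0,-0.045,0,0,0]'; for i in 1 2 3; do python3 -m inch '[0,0,-0.004,0,0,0,0,0,-0.008,0,0,0]' | grep -E "eef|force:"; done
```

```text
clock: 7.25
eef_pos: [0.5251, -0.0067, 0.0962]
tool_rot: [0.321, -3.125, 0.0]
force: [-0.6, 0.0, -0.5]
opening: -0.006
grasp_force: 0.0
eef_pos: [0.5252, -0.0067, 0.0947]
force: [0.5, 0.1, 0.3]
grasp_force: 0.0
eef_pos: [0.5251, -0.0067, 0.093]
force: [0.9, 0.2, -0.2]
grasp_force: 0.0
eef_pos: [0.5251, -0.0067, 0.0914]
force: [-0.2, 0.8, 0.2]
grasp_force: 0.0
```

```bash
for i in 1 2 3; do python3 -m inch '[0,0,-0.004,0,0,0,0,0,-0.008,0,0,0]' | grep -E "eef|force:"; done
```

```text
eef_pos: [0.5252, -0.0067, 0.0905]
force: [-8.5, -0.2, 23.4]
grasp_force: 11.1
eef_pos: [0.5253, -0.0068, 0.0901]
force: [-16.8, -0.5, 45.4]
grasp_force: 22.5
eef_pos: [0.5253, -0.0068, 0.0897]
force: [-26.9, -0.3, 67.8]
grasp_force: 34.0
```

Hard contact at z = 91 mm means the bar is on the crests, since it would sit near 96 mm if only the tips were resting. I'll retreat and check.

```bash
python3 -m inch '[0,0,0.1,0,0,0,0,0,0.3,0,0,0,0,0,0.5,0,0,0,-0.3,0.2,0.6,0,0,0,-0.6,0.4,0.6,0,0,0,-0.9,0.6,0.6,0,0,0,-0.9,0.6,0.6,0,0,0,-0.9,0.6,0.6,0,0,0,-0.9,0.6,0.6,0,0,0]'; python3 - <<'E'
from rig import robot,optics;from h import *
for n in("scene","top"):
    S=optics.snapshot(n); u,v=proj(S,G(60,0,80))[0].astype(int)
    cv2.imwrite(f"pics/{n}2.png",cv2.resize(S["image"][v-65:v+65,u-80:u+80,::-1],None,fx=5,fy=4.6,interpolation=cv2.INTER_CUBIC))
    print(n,[((proj(S,p)[0]-[u-80,v-65])*[5,4.6]).round() for p in (G(55,56,144),G(55,56,78),G(0,56,91))])
E
```

```text
clock: 9.35
eef_pos: [0.3435, 0.1143, 0.2071]
tool_rot: [-0.325, 3.124, 0.001]
force: [0.8, -0.2, -0.1]
opening: 0.003
grasp_force: 0.0
scene [array([481., 259.]), array([481., 314.]), array([500., 248.])]
top [array([308., 298.]), array([307., 322.]), array([320., 406.])]
```

View pics/scene2.png

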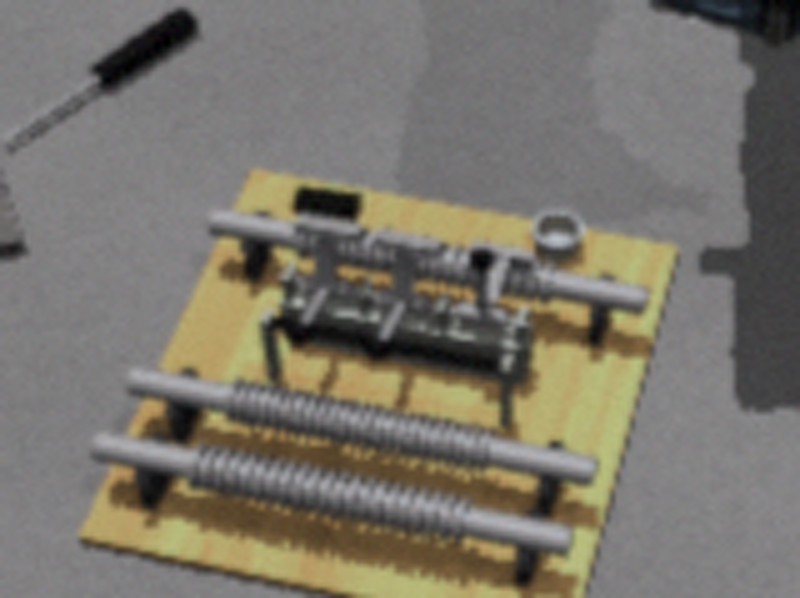

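View pics/top2.png

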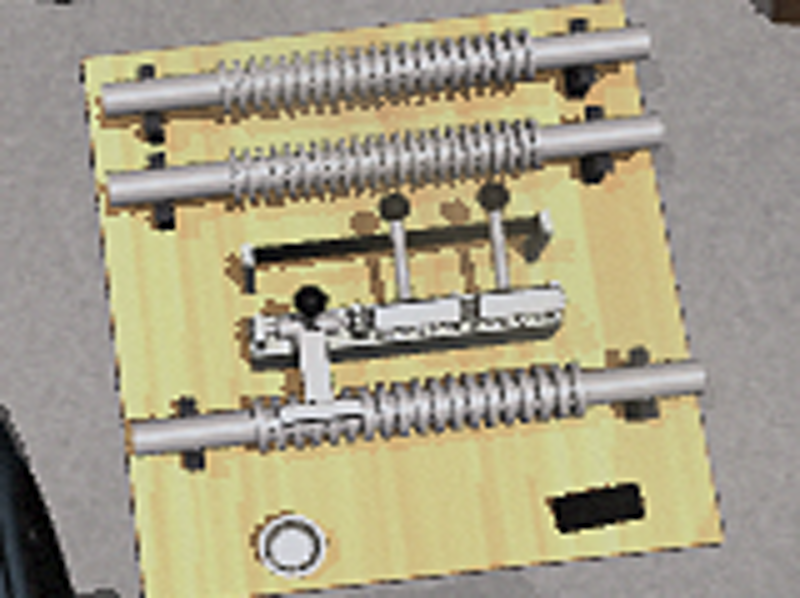

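Leaf 3 is home: in the top view its knob is at (311,300) against (308,298) predicted for angle 0, and its comb is on the thread at (322,410). Leaves 1 and 2 are raised, with knobs at (395,206) and (493,196), and the tub and eraser haven't moved.

```bash
python3 -c "
from rig import robot
print(robot.finish_job())"
```

```text
the job is handed in; nothing more can be done
None
```

The job is handed in: leaf 3 (10 mm pitch) fits the drive screw and is down and seated, leaves 1 and 2 stayed raised, and the arm is clear with the bystanders on the board unmoved; no verdict came back.

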